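# Walk the kitchen scale onto its mat

## Task

Walk the heavy kitchen scale away from you onto its dark mat: push it along the worktop at the left end of its near side, then at the right end, and so on in turn, left first and at least two good pushes at each end, until the whole scale stands on the mat and square to it. Keep it flat on the worktop, never lifted or tipped, do not disturb the mug and the canister beside it, and leave the scale standing free.

Things in the scene. Friction and masses are not known exactly. Their poses are not given: they have to be found in the camera images.
- scale: Flat white kitchen scale with a round steel platter, dark display along its near edge. 150 (x) x 190 (y) mm; upright sides from 5 to 39 mm high, platter top 50; 0.85 kg, slides at 2 to 7 N, stops when the push stops. Origin: centre of underside; +x from the display (near) side to the far side, +y to its left end. Near side at x=-75; push its ends more than 45 mm off the middle.
- mat: Dark thin rubber mat fixed on the worktop, 190 (x) x 230 (y) mm, 1 mm thick, no step to climb. Origin: its centre; +x away from the robot, the way the scale shall face too; +y left. The scale starts 100 to 140 mm short of it along the mat's -x, nearly in line. Well placed, it leaves 20 mm of mat showing all round.
- mug: Off-white mug, 94 mm high, 82 mm across, with a handle; stands to one side of the scale's way (which side varies). Origin: centre of its underside. Must not be disturbed.
- canister: Round green-grey canister with a wooden lid and knob, 70 mm across, 85 mm high; stands on the other side of the scale's way. Origin: centre of its underside. Must not be disturbed.
Things that resemble listed ones, but are neither listed nor needed, are in the scene too. What is shaped like the scale but yellow is not meant.

How it is judged:
By the outcome, as a careful person would: the job done as asked, in the order asked, and still so for the second after the job is handed in, with the robot touching nothing.
It also fails if it takes over 58 s, if anything falls off the work surface, if the arm or the gripper's body presses on something with over 40 N, if the wrist force passes 120 N, or if a joint passes its speed limit or range.

## Robot

A 7-joint arm with a two-finger parallel gripper is mounted at the origin on a cart in front of the work surface, level with it; the furniture and walls round the work are solid. World frame = base frame: x ahead of the robot, y to its left, z up, the work surface at z = 0. Lengths are in m, angles in rad, forces in N, time in s.
With the tool pointing down it reaches from about 0.35 to 0.775 m from the base axis. Payload 3.1 kg.
Tool frame: the origin (TCP) lies at the very end of the fingers, on their centre line; the grasp point (between the pads) lies 19 mm behind it; z points along the fingers, y is the line along which they close (so a half turn about z gives the same grasp; the last joint's range is limited). The gripper opens to 85 mm and grips with 20 to 120 N. Pads are 22 mm wide; open, the fingers measure 114 mm over their backs; the gripper's body (76 mm by 85 mm) begins 54 mm behind the grasp point. The pads swing forward as they close: fully open they stand 13 mm farther back than shut.
Start: joints at [1.308, 0.311, 0.014, 1.512, -0.004, 1.319, -0.027], TCP at [0.12, -0.537, 0.231] pointing down, gripper open.
Joint ranges: [-2.7, 2.7], [-0.3, 1.91], [-1.27, 1.3], [0.12, 2.57], [-1.44, 4.58], [0.2, 2.03], [-3.05, 3.05]. Speed limits (rad/s): [2.79, 2.79, 3.14, 3.14, 3.14, 3.14, 3.14].

## Interface

Orientations are given as a 3x3 rotation matrix whose columns are the frame's x, y, z axes.
In Python, from plant import * gives the robot as it stands. The module is installed in compiled form; this text tells all that it offers. Calls block until the motion is done:
- reach(position, orientation): joint-space move of the TCP to a pose.
- line_to(position, orientation=None, rate=0.15): straight line of the TCP; orientation=None keeps the orientation; rate is the mean speed in m/s.
- set_joints(angles): joint-space move.
- gripper_open() and close(effort=None): open the fingers fully, or close them until they stop; effort is the grip in N (None keeps the last).
- pause(seconds).
- solve_ik(position, orientation): joint angles nearest the present ones, or None.
- get_image(name): name is "scene" or "top" or "wrist"; returns the picture (480x640x3 uint8, blue, green, red); there is no depth.
- camera_model(name): a dict with "intrinsics" (3x3 intrinsics, pixels), "R" (3x3) and "t" (3): a world point X has camera coordinates R X + t; the wrist camera has in their place "hand_eye" (4x4, takes a point from camera to tool coordinates, whose origin is the TCP and whose axes are the flange's). Camera axes: x right, y down, z forward; pixel columns grow to the right and rows downward; lengths in m; the calibration is good to about 2 mm. A picture is of the moment at which its call begins: read the wrist's pose just before it. camera_model takes no time and is no camera call.
A pose or a line that the arm cannot do raises Unreachable and nothing moves.
- job_done(): hands the job in; it is judged then, once.
Trained networks look in the newest picture that a camera, given by its name, has taken for a name from the list of things; names that differ only in an ending like _2 or _b are one class to them, and where a whole thing is asked for, a point or a joint stands for the part that bears it (a point fixed in the world has none). Each returns a list of dicts, best first, with "confidence" (0 to 1); they miss things now and then, are a little off and sometimes report something else, mostly with a low value. They report only what shows in the picture. A call takes as long as a camera call. They do not tell look-alikes from the thing itself.
- search_frame(camera, target): "at" ([x, y, z] in m, in the coordinates of the camera as it stood for that picture, good to about 4 mm: the middle of the surface that is visible of it).
- place_of(camera, target): "at" ([x, y, z] in m, in the coordinates of the camera as it stood for that picture, good to about 4 mm: a listed point, or the origin of a listed thing).
Readings, each from a call of its own:
- read_clock(): time.
- read_joint_pos(): joint angles.
- read_qd(): joint speeds.
- read_effort(): joint torques, N m.
- read_eef_pos(): TCP position.
- read_tool_rot(): TCP orientation.
- read_force(): force on the tool from outside, world axes, zero at the start.
- read_wrist_torque(): the same for the moment, N m.
- read_opening(): finger opening in m.
- read_grasp_force(): force on a finger pad.
Only numpy, scipy, OpenCV 4.12 (cv2) and the standard library are available. Lean on these libraries where they do the work, as an engineer would, in place of code of your own. Each camera call takes 0.05 s, during which the arm holds its last target. There are 200 camera calls.

## Working session

There is one attempt and no reset: what is moved stays moved. The work goes in short steps, each a Python script; the robot and the scene stay as the last script left them, time stands still between calls to the robot, and variables do not carry over. Pictures are saved under pics/ and viewed, at most 10 in all, crops included, and the job is handed in when it is done.

```bash
mkdir -p pics
cat > h.py <<'E'
from plant import *
import numpy as np, cv2
def w(cam,p):
    m=camera_model(cam); return np.array(m["R"]).T@(np.array(p)-np.array(m["t"]))
def px2w(cam,uv,z):
    m=camera_model(cam); R=np.array(m["R"]);t=np.array(m["t"])
    d=R.T@np.linalg.inv(np.array(m["intrinsics"]))@np.array([uv[0],uv[1],1.]); c=-R.T@t
    return c+d*(z-c[2])/d[2]
E
python3 - <<'E'
from h import *
for c in ("top","scene"):
    im=get_image(c); cv2.imwrite(f"pics/{c}0.png",im)
    for n in ("scale","mat","mug","canister"):
        for r in place_of(c,n): print(c,n,np.round(w(c,r["at"]),3),round(r["confidence"],2))
print(read_clock(),read_eef_pos(),read_tool_rot())
m=camera_model("top");print(m)
E
```

```text
top scale [ 0.353  0.222 -0.004] 0.78
top scale [ 0.527 -0.017 -0.002] 0.73
top mat [ 0.641 -0.018 -0.003] 0.58
top mug [ 0.618 -0.263 -0.   ] 0.61
top canister [0.627 0.24  0.004] 0.66
scene scale [ 0.351  0.213 -0.002] 0.76
scene scale [ 0.528 -0.02  -0.004] 0.67
scene mat [ 0.642 -0.025  0.001] 0.74
scene mug [ 0.623 -0.268 -0.   ] 0.78
scene canister [0.627 0.238 0.   ] 0.92
0.5 [ 0.12045888 -0.53663793  0.23126548] [[ 9.75724581e-01  2.19001236e-01  1.68645862e-06]
 [ 2.19001235e-01 -9.75724581e-01  3.62220182e-05]
 [ 9.57818586e-06 -3.49733770e-05 -9.99999999e-01]]
{'intrinsics': array([[512.59824657,   0.        , 316.98094501],
       [  0.        , 512.59824657, 235.4476591 ],
       [  0.        ,   0.        ,   1.        ]]), 'R': array([[ 0.28728664, -0.95781403,  0.00765978],
       [-0.91973633, -0.27808122, -0.27704859],
       [ 0.26749107,  0.07254737, -0.96082538]]), 't': array([-0.12052756,  0.53527127,  1.01825225])}
```

View pics/top0.png

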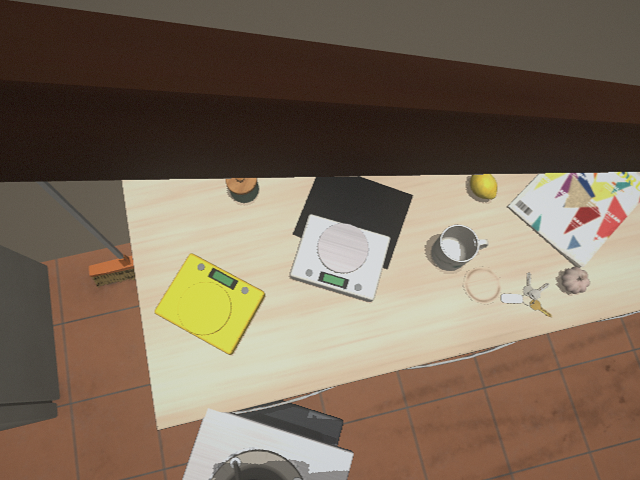

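View pics/scene0.png

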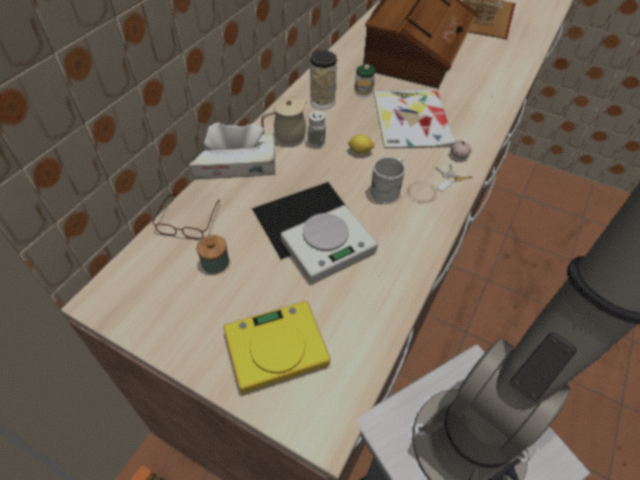

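The pictures show the white scale at top px (340,257), with the mat behind it around (355,215). The mug is to the right at (459,245) and the canister to the left at (241,185). The yellow look-alike sits at (210,303), and a dark shelf hides the far strip above row 180. Next I'll rectify both views to measure yaw.

```bash
cat >> h.py <<'E'
def rect(cam,im,z):  # 1px=1mm; col = (0.2-y)*1000, row=(0.85-x)*1000
    src=np.float32([[0,0],[400,0],[400,500],[0,500]]); m=camera_model(cam); P=[]
    for u,v in src:
        q=np.array(m["intrinsics"])@(np.array(m["R"])@np.array([.85-v/1000,.2-u/1000,z])+np.array(m["t"])); P.append(q[:2]/q[2])
    return cv2.warpPerspective(im,cv2.getPerspectiveTransform(np.float32(P),src),(400,500))
def quad(mask):
    mask=cv2.morphologyEx(mask,cv2.MORPH_OPEN,np.ones((5,5)))
    c=max(cv2.findContours(mask,cv2.RETR_EXTERNAL,cv2.CHAIN_APPROX_NONE)[0],key=cv2.contourArea)
    (u,v),(a,b),th=cv2.minAreaRect(c); th=(th+45)%90-45
    return np.round([.85-v/1000,.2-u/1000]+[0],4)[:2],(round(a),round(b)),round(-th,2)
def white(r):
    h=cv2.cvtColor(r,cv2.COLOR_BGR2HSV); return cv2.inRange(h,(0,0,165),(180,40,255))
E
python3 - <<'E'
from h import *
o=[]
for c in ("top","scene"):
    im=cv2.imread(f"pics/{c}0.png"); a=rect(c,im,.039); b=rect(c,im,.001); 
    print(c,"scale",quad(white(a)),"mat",quad(cv2.inRange(cv2.cvtColor(b,cv2.COLOR_BGR2GRAY),0,55)))
    o+=[b if c=="scene" else a]
    m=camera_model(c);print(-np.array(m["R"]).T@np.array(m["t"]))
o.append
cv2.imwrite("pics/r.png",np.hstack(o)); 
print(px2w("top",(158,430),0),px2w("top",(640,310),0))
for z in (0,.4,.6,.8): print(z,px2w("top",(125,180),z),px2w("top",(640,173),z))
E
```

```text
top scale (array([0.477 , 0.0005]), (252, 399), -0.0) mat (array([7.41e-01, 5.00e-04]), (218, 399), -0.0)
[ 0.25456101 -0.04046563  1.12758196]
scene scale (array([ 0.3803, -0.083 ]), (100, 282), 25.2) mat (array([ 0.6405, -0.0216]), (223, 182), -3.81)
[-0.09246289  0.39975587  0.95785011]
[0.07440979 0.23824167 0.        ] [ 0.61080078 -0.6872464   0.        ]
0 [0.56779562 0.51667127 0.        ] [ 0.93994643 -0.64830626  0.        ]
0.4 [0.45667833 0.31903175 0.4       ] [ 0.69681185 -0.43268003  0.4       ]
0.6 [0.40111969 0.22021198 0.6       ] [ 0.57524456 -0.32486691  0.6       ]
0.8 [0.34556105 0.12139222 0.8       ] [ 0.45367727 -0.21705379  0.8       ]
```

View pics/r.png

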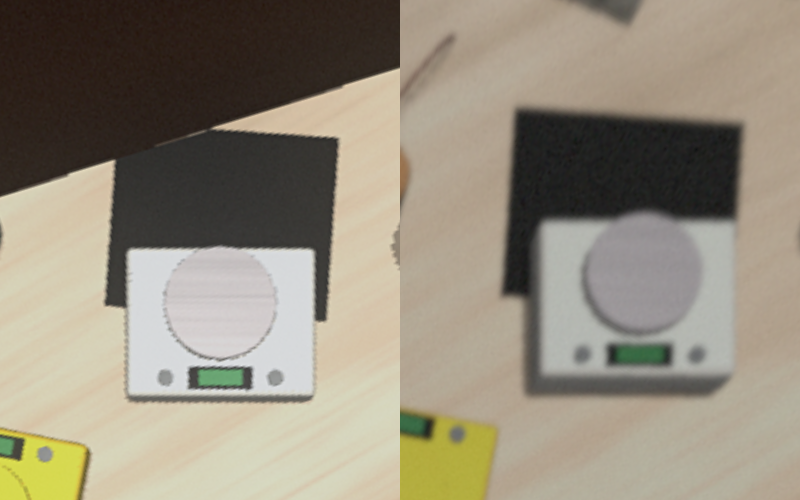

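The left panel (top view at z=39 mm) shows the scale at cols 126–315, rows 248–398. That puts its centre near (0.527, −0.0205) with yaw about 0°. The right panel (scene view at z=1 mm) shows mat corners (116,109), (343,124) and (103,296), which gives a centre near (0.640, −0.022) and yaw about −3.8°. Pushing along world +x therefore works; I'll start with the first push on the left end.

```bash
cat >> h.py <<'E'
RD=np.diag([1.,-1.,-1.]); Z=.014; HF=.011; YC=-.021; OFF=.068
def push(side,start,end,yc=YC,rate=.06,off=OFF):   # start/end: x of the near side at that end
    y=yc+(off if side=="L" else -off)
    p=read_eef_pos()
    line_to([p[0],y,Z],rate=.25)
    line_to([start-HF-.006,y,Z],rate=.12)
    f0=np.array(read_force())
    line_to([end-HF,y,Z],rate=rate); f=np.array(read_force())-f0; p=read_eef_pos()
    line_to([min(start,end)-HF-.025,y,Z],rate=.15)
    print(side,"end",np.round(p,4),"F",np.round(f,1),"t",round(read_clock(),1))
E
python3 - <<'E'
from h import *
close(40)
reach([.40,.05,.15],RD); print(read_clock(),read_joint_pos())
line_to([.40,.047,Z],rate=.2); print(read_opening(),read_force(),read_eef_pos())
push("L",.452,.474)
cv2.imwrite("pics/top1.png",np.hstack([rect("top",get_image("top"),.039),rect("scene",get_image("scene"),.039)]))
print(read_clock())
E
```

```text
3.6 [ 0.71526901  0.1742131  -0.96644683  1.97734505  0.16358282  1.070029
 -1.89560949]
-2.240707717463744e-05 [ 0.6928049  -0.17024424  1.02924481] [0.400933   0.04723489 0.01464364]
L end [0.4623 0.0479 0.0137] F [-2.8  3.2 -0.4] t 6.2
6.3
```

View pics/top1.png

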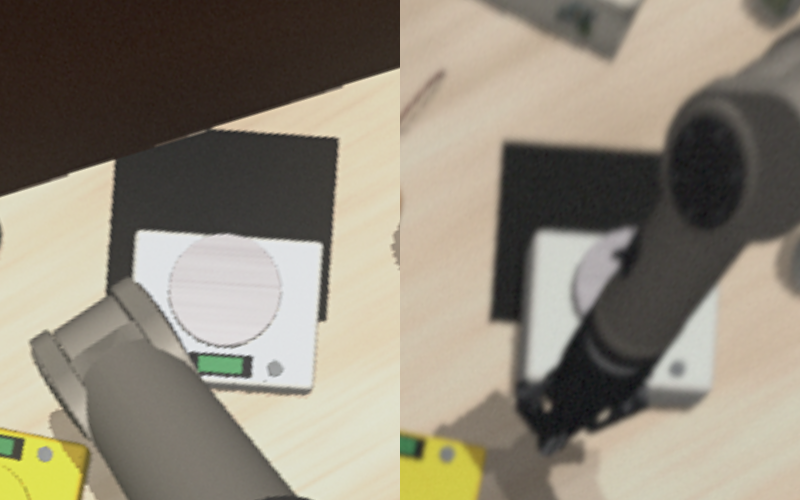

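The left panel now shows the far corners at (134,231) and (323,242), so the yaw is about −3.3° and the centre is near (0.5385, −0.024). The finger's effective half-thickness is about 6 mm, so I'll use that.

```bash
sed -i 's/HF=.011/HF=.006/; s/YC=-.021/YC=-.024/' h.py
python3 - <<'E'
from h import *
push("R",.4595,.4895)
push("L",.4827,.5127)
p=read_eef_pos(); line_to([.42,p[1],Z],rate=.2)
cv2.imwrite("pics/top2.png",np.hstack([rect("top",get_image("top"),.039),rect("scene",get_image("scene"),.039)]))
print(read_clock())
E
```

```text
R end [ 0.4832 -0.092   0.0138] F [-1.5 -0.6 -2.1] t 8.7
L end [0.5062 0.0443 0.0137] F [-3.1  2.2 -1. ] t 11.1
11.5167
```

View pics/top2.png

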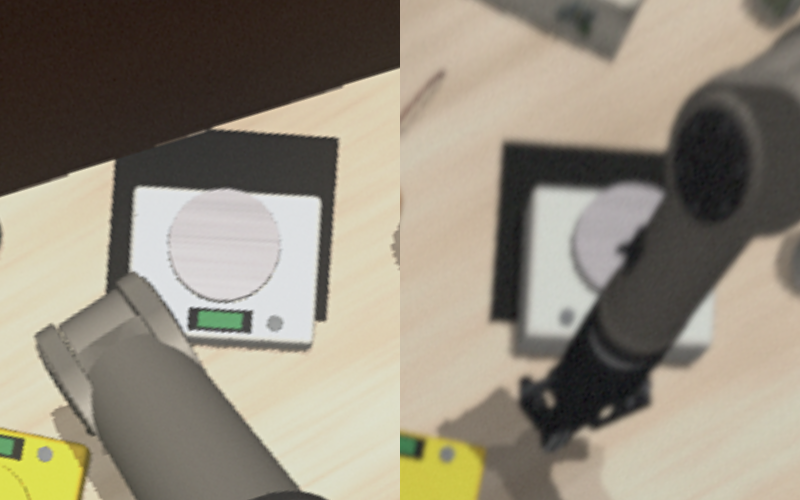

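The left panel shows the far corners at (133,186) and (322,197), so the centre is near (0.5835, −0.023) and the yaw is −3.3°. That matches the push model. About 57 mm remains, which is one R and one L push of about 37 mm each.

Run:
```python
from h import *
push("R",.5045,.5415)
push("L",.531,.568)
p=read_eef_pos(); line_to([.46,p[1],Z],rate=.2); line_to([.42,-.02,.2],rate=.25); reach([.30,-.35,.25],RD)
cv2.imwrite("pics/top3.png",np.hstack([rect("top",get_image("top"),.039),rect("scene",get_image("scene"),.001)]))
print(read_clock())
```

```text
R end [ 0.535  -0.0923  0.0137] F [-2.1 -0.6 -1.1] t 14.4
L end [0.5616 0.0443 0.0137] F [-2.6  1.6 -1.9] t 17.0
19.7417
```

View pics/top3.png

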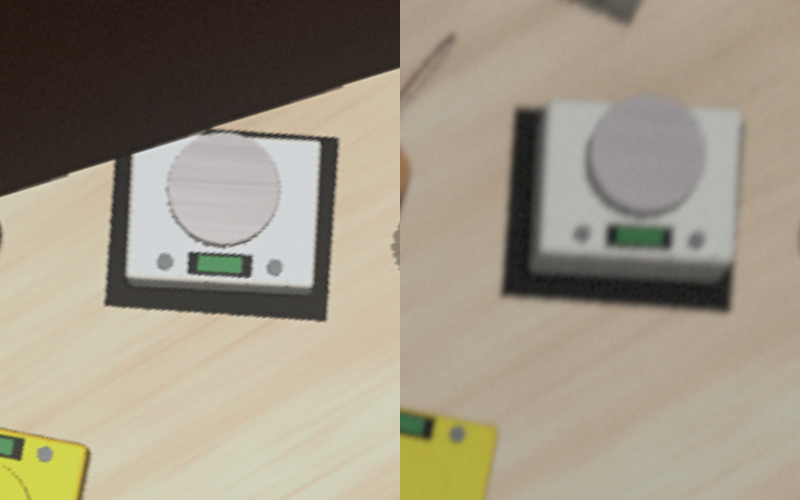

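The rectified view shows the scale's near corners at (126,279) and (314,290), with mat showing all round. After correcting for height, the scale is within about 1 mm along the mat, 3 mm across it and 0.7° of square. The robot is clear of everything, so I'm handing in.

```bash
python3 -c "
from plant import *
print(read_force(),read_clock()); print(job_done())"
```

```text
[0.28592941 0.04327725 1.02658326] 19.7417
the job is handed in; nothing more can be done
None
```

The scale was walked onto the mat with five alternating pushes (L, R, L, R, L). It stands free, about 3 mm off centre and within 1° of square by camera estimate, and the job was handed in at 19.7 s; the arm kept clear of the mug and canister.

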